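# Stroke the spares box shut

### The arm

A 6-joint arm with a two-finger parallel gripper is mounted at the origin on a cart in front of the work surface, level with it; the furniture and walls round the work are solid. World frame = base frame: x ahead of the robot, y to its left, z up, the work surface at z = 0. Lengths are in m, angles in rad, forces in N, time in s.
With the tool pointing down it reaches from about 0.25 to 0.725 m from the base axis. Payload 4 kg.
Tool frame: the origin (TCP) lies between the finger pads; the fingertips stand 17 mm ahead of it and the grasp point (between the pads) lies 2 mm behind it; z points along the fingers, x is the direction in which the jaws open and shut, and the axes are right-handed (so a half turn about z gives the same grasp; the last joint's range is limited). The gripper opens to 85 mm and grips with 20 to 120 N. Pads are 22 mm wide; open, the fingers measure 114 mm over their backs; the gripper's body (76 mm by 85 mm) begins 54 mm behind the grasp point. The pads swing forward as they close: fully open they stand 13 mm farther back than shut.
Start: joints at [-1.315, 0.241, 0.005, 1.335, 0, 1.571], TCP at [0.127, -0.484, 0.211] pointing down, gripper open.
Joint ranges: [-2.72, 2.72], [-1.05, 1.87], [-1.09, 1.28], [-1.99, 2.15], [-1.42, 1.44], [-3.14, 3.14]. Speed limits (rad/s): [2.79, 2.79, 3.14, 3.14, 3.14, 3.14].

### API

Orientations are given as a unit quaternion [x, y, z, w].
In Python, from workcell import telemetry, cams, workorder gives the robot as it stands. The module is installed in compiled form; this text tells all that it offers.
- The arm moves only by the tool apply_moves, never from a script. Its argument "moves" is a list that holds one entry, the list of rows, each a list of 4 numbers: the shift along the tool's x, y, z in mm, then the turn about the tool's z in degrees. A call has exactly 10 rows; each row shifts and turns the pose as measured when the row begins, along the tool's axes as they then stand; what a row does not reach is not made up. A row lasts 1/10 s, in which the tool goes at most 50 mm and 8.59 degrees, less where a joint would pass 70% of its speed; a pose out of reach is approached as far as the arm can. A call with a gripper value outside its range is refused whole. "hand" is the gripper's target within -1 to 1 (fully open at 1, half-way at 0, shut at -1), set as the call begins (left out, the last holds). The fingers move at their own pace and stop on an object; the grip force is fixed at half the most. Time passes only in rows, so rows that do not move let the fingers close, or fill a call up. It gives the time, the measured TCP pose, the force and the opening at its end, in the units of the state.
- telemetry.get_obs(): the state, without advancing time (a new reading comes with each control period).
- cams.camera(name): name is "side" or "top"; returns a dict with "color" (480x640x3 uint8, red, green, blue), "fovy" (degrees; the focal length in pixels is half the picture's height over the tangent of half this angle, whatever the lens; pixels are square), "cx", "cy" (the principal point, pixels), "k1" (the pictures are not rectified: a ray, as slopes to the right and down, at radius r is drawn at 1 + k1 r^2 times it, then the intrinsics apply), "camera_from_world" (4x4, takes a point from world to camera coordinates). Camera axes: x right, y down, z forward; pixel columns grow to the right and rows downward; lengths in m; the calibration is good to about 2 mm. A picture is of the moment at which its call begins. There is no depth.
- workorder.job_done(): hands the job in, once; it reports no verdict.
The state is a dict: "clock": time; "joint_pos": joint angles; "joint_vel": joint speeds; "tau": joint torques, N m; "eef_pos": TCP position; "tool_rot": TCP orientation; "ft_force": force on the tool from outside, world axes, zero at the start; "ft_torque": the same for the moment, N m; "grip_width": finger opening in m.
Only numpy, scipy, OpenCV 4.12 (cv2) and the standard library are available. Lean on these libraries where they do the work, as an engineer would, in place of code of your own. Each camera call takes 0.05 s, during which the arm holds its last target. There are 200 camera calls.

### The job

The four lids of the spares box on the worktop have been left ajar. Run your fingertips lightly along the row of lids, in one stroke from the hinged side of the first lid (the end with the flat ledge) to the raised edge of the last, so that they go down flush one after another, without lifting off on the way. Do not pick up or push the box along, do not bend a lid further open, and leave the other things where they stand.

Things in the scene. Friction and masses are not known exactly. Their poses are not given: they have to be found in the camera images.
- spares_box: Loose long low grey plastic tray on rubber feet, 180 mm long (its y axis), 60 wide (x), 37 high, 1.4 kg; origin: centre of its underside, z up. Four white lids in a row along y, each 56 mm wide (x), 35 long (y), 3 thick, hinged along x at its -y end, the free +y edge raised: each is a ramp rising toward +y. Shut, their tops lie supported at z = 37 mm.
- ledge (a point): Middle of the fixed flat ledge at the box's -y end, before the first hinge: on its upper face, at x = 0, y = -80, z = 37 mm in the box's frame, level with the shut lids. The ledge runs from y = -90 to -69 mm, over the full 60 mm width.
- lid1 (a joint): Angle (rad) of the first lid from the ledge end: 0 shut, growing as its free edge rises; 0.25 to 0.5 at the start, limit 1.4; 0.1 is 3.5 mm at the edge. Hinge line at y = -66 mm in the box's frame, free edge when shut at y = -31 mm. The hinge is stiff (0.012 N m) and stays where left: a finger moving toward +y at z = 37 mm turns it down, one toward -y catches its edge.
- lid2 (a joint): Angle (rad) of the second lid from the ledge end: 0 shut, growing as its free edge rises; 0.25 to 0.5 at the start, limit 1.4; 0.1 is 3.5 mm at the edge. Hinge line at y = -28 mm in the box's frame, free edge when shut at y = 7 mm. The hinge is stiff (0.012 N m) and stays where left: a finger moving toward +y at z = 37 mm turns it down, one toward -y catches its edge.
- lid3 (a joint): Angle (rad) of the third lid from the ledge end: 0 shut, growing as its free edge rises; 0.25 to 0.5 at the start, limit 1.4; 0.1 is 3.5 mm at the edge. Hinge line at y = 10 mm in the box's frame, free edge when shut at y = 45 mm. The hinge is stiff (0.012 N m) and stays where left: a finger moving toward +y at z = 37 mm turns it down, one toward -y catches its edge.
- lid4 (a joint): Angle (rad) of the fourth lid from the ledge end: 0 shut, growing as its free edge rises; 0.25 to 0.5 at the start, limit 1.4; 0.1 is 3.5 mm at the edge. Hinge line at y = 48 mm in the box's frame, free edge when shut at y = 83 mm. The hinge is stiff (0.012 N m) and stays where left: a finger moving toward +y at z = 37 mm turns it down, one toward -y catches its edge.
- scourer: Bystander: teal scourer block 30 x 31 mm, 50 mm high, 10 g, loose beside the far long side (+x) of the spares box, near the ledge end. Origin: centre of its underside.
- soap_box: Bystander: light carton 36 x 93 mm, 56 mm high, loose beside the far long side (+x) of the spares box, near the other end. Origin: centre of its underside.
- tin: Bystander: low round food tin, 86 mm across, 40 mm high, loose, behind the work. Origin: centre of its underside.
- mug: Bystander: white mug, 79 mm across, 109 mm with handle, 89 mm high, loose, behind the work. Origin: centre of its underside.

How it is judged:
On the way, in this order (a step that is already met when the one before it is completed fails the run):
1. the first lid is down, those after it still ajar (value of joint lid1 below 0.1 rad and value of joint each of lid2, lid3, lid4 above 0.12 rad), for 0.05 s.
2. the second lid is down, those after it still ajar (value of joint lid2 below 0.1 rad and value of joint each of lid3, lid4 above 0.12 rad), for 0.05 s.
3. the third lid is down, those after it still ajar (value of joint lid3 below 0.1 rad and value of joint lid4 above 0.12 rad), for 0.05 s.
4. the fourth lid is down too and the fingertips have come along it, close to its top, toward its free edge (value of joint lid4 below 0.1 rad and y of the grasp point in the frame of spares_box between 0.066 and 0.11 m and x of the grasp point in the frame of spares_box between -0.032 and 0.032 m and z of the grasp point in the frame of spares_box below 0.076 m), for 0.05 s.
At the end, for the whole second after the job is handed in: All four lids are shut to within 0.1 rad (about 3.5 mm at the free edge); the box stands flat and at rest within 30 mm of where it was, and the scourer, carton, tin and mug are within 20 mm of where they were (value of joint each of lid1, lid2, lid3, lid4 below 0.1 rad and distance of spares_box from where it was at the start of the episode below 0.03 m and angle between spares_box's own z axis and vertical below 0.05 rad and linear speed of spares_box below 0.02 m/s and distance of each of scourer, soap_box, tin, mug from where it was at the start of the episode below 0.02 m); the robot touches nothing.
It fails at once if the fingertips rise more than about 30 mm above the tops of the closed lids after the first lid is down and before the last is (value of joint lid1 below 0.1 rad and value of joint lid4 above 0.12 rad and z of the grasp point in the frame of spares_box above 0.086 m).
It fails at once if the box is lifted (8 mm), tipped (0.12 rad) or pushed along (30 mm) (height (world z) of spares_box above 0.008 m or angle between spares_box's own z axis and vertical above 0.12 rad or distance of spares_box from where it was at the start of the episode above 0.03 m).
It fails at once if a lid is bent open beyond 0.8 rad (value of joint any of lid1, lid2, lid3, lid4 above 0.8 rad).
It fails at once if the box is pressed with more than 30 N (contact force between the fingers and spares_box above 30 N).
It fails at once if a bystander is moved by more than 20 mm or lifted (distance of any of scourer, soap_box, tin, mug from where it was at the start of the episode above 0.02 m).
It also fails if it takes over 40 s, if anything falls off the work surface, if the arm or the gripper's body presses on something with over 40 N, if the wrist force passes 120 N, or if a joint passes its speed limit or range.

## Working session

There is one attempt and no reset: what is moved stays moved. The work goes in short steps, Python scripts to look and compute and a tool call to move; the robot and the scene stay as the last step left them, time stands still between calls to the robot, and variables do not carry over. Pictures are saved under pics/ and viewed, about 8 in all and at most 12, crops included, and the job is handed in when it is done.

Besides the shell and the picture viewer there is one more tool, called after "Call:" as a command line: name --argument value ..., lists and objects as JSON in quotes. apply_moves: Moves the arm, as the interface text tells. Its arguments: {"type":"object","properties":{"moves":{"type":"array"},"hand":{"type":"number"}},"required":["moves"]}

```bash
mkdir -p pics; cat > h.py <<'E'
import numpy as np, cv2
from workcell import telemetry, cams, workorder
def K(c):
    f=240/np.tan(np.radians(c["fovy"])/2); return f
def snap(n,fn):
    c=cams.camera(n); cv2.imwrite(fn,c["color"][:,:,::-1]); 
    import pickle; pickle.dump({k:v for k,v in c.items() if k!="color"},open(n+".pkl","wb")); return c
def load(n):
    import pickle; return pickle.load(open(n+".pkl","rb"))
def und(c,p):
    f=K(c); d=np.array([(p[0]-c["cx"])/f,(p[1]-c["cy"])/f]); u=d.copy()
    for _ in range(30): u=d/(1+c["k1"]*(u@u))
    return u
def at_z(c,p,z):
    T=np.array(c["camera_from_world"]);R=T[:3,:3];o=-R.T@T[:3,3]
    r=R.T@np.append(und(c,p),1); return o+r*(z-o[2])/r[2]
def proj(c,P):
    T=np.array(c["camera_from_world"]);q=T[:3,:3]@np.array(P)+T[:3,3];u=q[:2]/q[2]
    u=u*(1+c["k1"]*(u@u)); return u*K(c)+[c["cx"],c["cy"]]
E
python3 - <<'E'
from h import *
for n in("top","side"):
    c=snap(n,f"pics/{n}0.png"); T=np.array(c["camera_from_world"]); print(n,c["fovy"],c["k1"],-T[:3,:3].T@T[:3,3])
print(telemetry.get_obs())
E
```

```text
top 47.92153580214214 -0.030346216095926328 [ 0.44645274 -0.03430261  0.93579514]
side 45.00685049616714 -0.14322870537420807 [0.23469204 0.62676547 0.68264941]
{'clock': 0.1, 'joint_pos': array([-1.31501245e+00,  2.41337811e-01,  3.86290902e-03,  1.33518964e+00,
       -2.58904173e-05,  1.57081406e+00]), 'joint_vel': array([-1.21711927e-05, -2.27944533e-03,  3.80094601e-03,  1.91335191e-03,
       -1.45645991e-03,  1.08145613e-03]), 'tau': array([-4.00878434e-04, -3.73137224e+01,  2.53010398e+01,  1.08626671e-02,
       -3.79704238e-05,  3.40625155e-07]), 'eef_pos': array([ 0.12634274, -0.48315702,  0.21040343]), 'tool_rot': array([ 7.91512992e-01, -6.11151626e-01, -7.47279304e-04, -5.60621517e-04]), 'ft_force': array([ 0.21928065, -0.64364968,  0.12954038]), 'ft_torque': array([ 0.020923  , -0.01496466,  0.02181004]), 'grip_width': 0.0853093013395545}
```

View pics/top0.png

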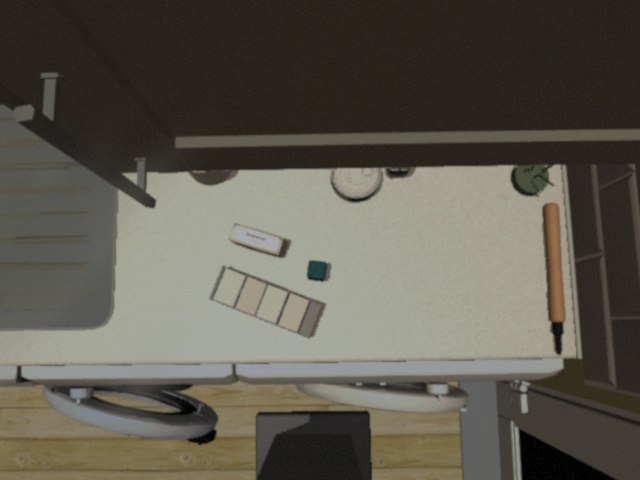

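View pics/side0.png

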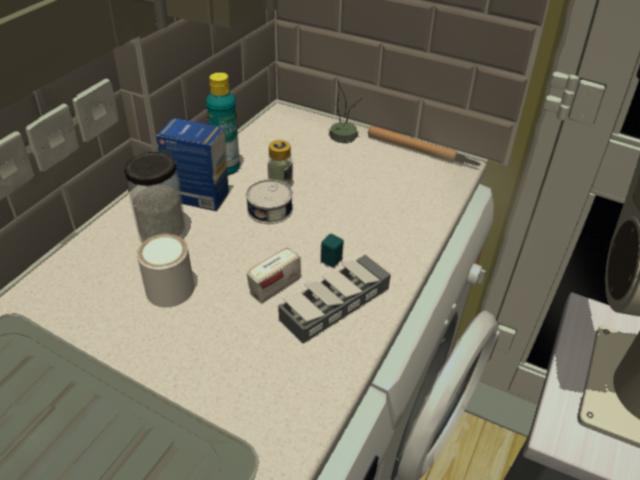

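Top view: the box runs from about (222,285) to the ledge end at (312,318). The carton is at (257,240), the scourer at (317,270). I'll enlarge both views.

```bash
python3 - <<'E'
import cv2
a=cv2.imread("pics/top0.png")[215:345,200:340]; cv2.imwrite("pics/tc.png",cv2.resize(a,None,fx=5,fy=4.5 and 5,interpolation=cv2.INTER_CUBIC)[:600])
a=cv2.imread("pics/side0.png")[225:345,240:400]; cv2.imwrite("pics/sc.png",cv2.resize(a,None,fx=5,fy=5,interpolation=cv2.INTER_CUBIC))
E
```

```text
(no output)
```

View pics/tc.png

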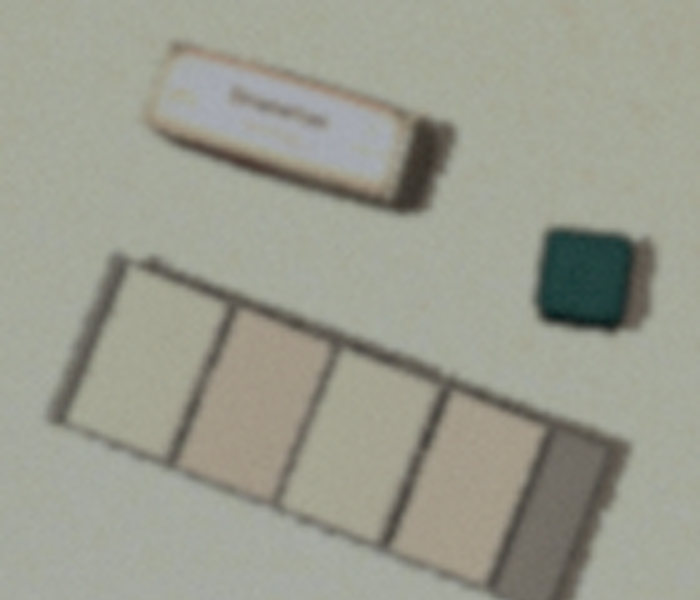

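View pics/sc.png

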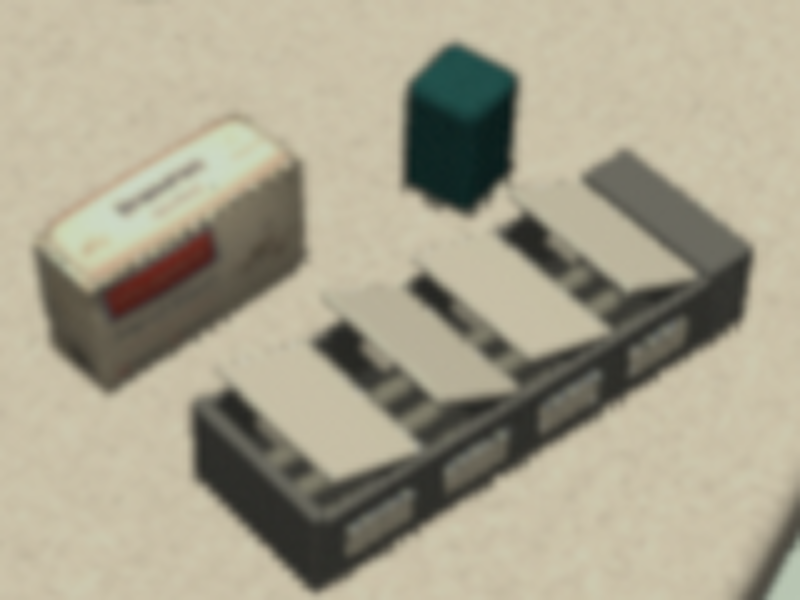

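```bash
python3 - <<'E'
from h import *
from scipy.optimize import least_squares
t,s=load("top"),load("side")
T=lambda x,y:np.array([200+x/5,215+y/5]); S=lambda x,y:np.array([240+x/5,225+y/5])
obs=[(t,T(607,442),(30,-90,37)),(t,T(120,257),(30,90,37)),(t,T(55,422),(-30,90,37)),
(s,S(625,150),(30,-90,37)),(s,S(750,248),(-30,-90,37)),(s,S(320,517),(-30,90,37)),(s,S(198,403),(30,90,37))]
def W(p,q):
    c,n=np.cos(p[2]),np.sin(p[2]); q=np.array(q)/1000
    return np.array([p[0]+c*q[0]-n*q[1],p[1]+n*q[0]+c*q[1],q[2]])
f=lambda p:np.concatenate([proj(c,W(p,q))-u for c,u,q in obs])
p0=at_z(t,(267,301),.037);r=least_squares(f,[p0[0],p0[1],0.35]);p=r.x
print(p,np.degrees(p[2]));print(f(p).reshape(-1,2).round(1))
for nm,y in(("ledge",-80),("start",-78),("h1",-66),("e4",83),("end",95)): print(nm,W(p,(0,y,37)).round(4))
for nm,c,u,z in(("soapA",t,T(172,45),.056),("soapB",t,T(415,115),.056),("soapC",t,T(390,198),.056),("soapD",t,T(150,122),.056),("scA",t,T(548,230),.05),("scB",t,T(540,318),.05),("scC",t,T(618,325),.05),("scD",t,T(632,235),.05)):
    w=at_z(c,u,z); c_,n_=np.cos(p[2]),np.sin(p[2]); d=w[:2]-p[:2]
    print(nm,w.round(3),"box frame",np.round([c_*d[0]+n_*d[1],-n_*d[0]+c_*d[1]],3))
# lid free edges, side picture: far/near corners -> estimate angle
from scipy.optimize import minimize_scalar
for i,(far,near,hy) in enumerate([((510,185),(628,292),-66),((415,260),(527,362),-28),((325,290),(440,404),10),((220,372),(330,480),48)]):
    g=lambda a:sum(np.sum((proj(s,W(p,(x,hy+35*np.cos(a),37+35*np.sin(a))))-S(*u))**2) for x,u in((28,far),(-28,near)))
    m=minimize_scalar(g,bounds=(0,1),method="bounded"); print("lid",i+1,m.x,m.fun)
E
```

```text
[ 0.48296288  0.05800637 -0.37937038] -21.736321739997468
[[ 1.2  1.7]
 [-1.7  0.3]
 [-2.3  0.8]
 [-0.  -2.2]
 [ 1.1 -1.8]
 [-0.4 -0. ]
 [-1.5 -1.5]]
ledge [ 0.4533 -0.0163  0.037 ]
start [ 0.4541 -0.0144  0.037 ]
h1 [ 0.4585 -0.0033  0.037 ]
e4 [0.5137 0.1351 0.037 ]
end [0.5181 0.1463 0.037 ]
soapA [0.613 0.107 0.056] box frame [0.102 0.094]
soapB [0.588 0.027 0.056] box frame [0.109 0.01 ]
soapC [0.561 0.035 0.056] box frame [0.081 0.008]
soapD [0.587 0.115 0.056] box frame [0.076 0.091]
scA [ 0.55  -0.016  0.05 ] box frame [ 0.09  -0.044]
scB [ 0.521 -0.013  0.05 ] box frame [ 0.062 -0.052]
scC [ 0.518 -0.039  0.05 ] box frame [ 0.069 -0.077]
scD [ 0.548 -0.044  0.05 ] box frame [ 0.098 -0.071]
lid 1 0.3892476307200218 2.9007457981229523
lid 2 0.1936061260388543 2.4737008868888495
lid 3 0.4310391453088048 2.1763957854753
lid 4 0.22080852806390397 2.3361828149565644
```

The pose fit places the box at (0.483, 0.058) with a yaw of -21.7°. The ledge is at (0.453, -0.016), and the object sizes check out. Next I shut the gripper and align tool x with box x, so forward is tool -y.

Call:
apply_moves --moves '[[[0,0,0,-7.7],[0,0,0,-7.7],[0,0,0,-7.7],[0,0,0,-7.7],[0,0,0,-7.7],[0,0,0,-7.7],[0,0,0,-7.4],[0,0,0,0],[0,0,0,0],[0,0,0,0]]]' --hand -1

```text
clock: 1.1
eef_pos: [0.1254, -0.4794, 0.2053]
tool_rot: [0.985, -0.172, -0.003, -0.006]
ft_force: [-1.2, -0.0, -0.3]
grip_width: -0.0003
```

```bash
cat > rel.py <<'E'
from h import *
from scipy.spatial.transform import Rotation as Ro
P=np.array([.48296,.05801,0]);Rb=Ro.from_euler("z",-.3794)
def rep(goal=None):
    o=telemetry.get_obs(); R=Ro.from_quat(o["tool_rot"]); 
    print("t",o["clock"],"box",(Rb.inv().apply(o["eef_pos"]-P)*1e3).round(1),"F",Rb.inv().apply(o["ft_force"]).round(2),"w",round(o["grip_width"],4))
    print("tool x,z in box",Rb.inv().apply(R.apply([1,0,0])).round(4),Rb.inv().apply(R.apply([0,0,1])).round(4))
    if goal is not None: print("to goal, tool mm",(R.inv().apply(P+Rb.apply(np.array(goal)/1e3)-o["eef_pos"])*1e3).round(1))
E
python3 -c "
from rel import *
rep((0,-80,120))"
```

```text
t 1.1 box [-133.1 -631.7  205.3] F [-1.14 -0.47 -0.29] w -0.0003
tool x,z in box [ 0.9994  0.0329 -0.0078] [-0.0082  0.0111 -0.9999]
to goal, tool mm [ 151.9 -546.    90.3]
```

Call:
apply_moves --moves '[[[13,-46,0,0.2],[13,-46,0,0.2],[13,-46,0,0.2],[13,-46,0,0.2],[13,-46,0,0.2],[13,-46,0,0.2],[13,-46,0,0.2],[13,-46,0,0.2],[13,-46,0,0.2],[13,-46,0,0.2]]]'

```text
clock: 2.1
eef_pos: [0.4222, -0.0912, 0.2093]
tool_rot: [0.979, -0.206, 0.0, -0.004]
ft_force: [0.6, -0.5, -0.3]
grip_width: 0.0002
```

```bash
python3 -c "
from rel import *
rep((0,-80,120))"
```

```text
t 2.1 box [  -1.1 -161.1  209.3] F [ 0.7  -0.26 -0.35] w 0.0002
tool x,z in box [ 0.9994 -0.0353 -0.0016] [-0.0013  0.0087 -1.    ]
to goal, tool mm [ -1.6 -80.3  90. ]
```

Call:
apply_moves --moves '[[[0,-14,15,-0.4],[0,-14,15,-0.4],[0,-14,15,-0.4],[0,-14,15,-0.4],[0,-13,15,-0.4],[0,-12,15,0],[0,0,15,0],[0,0,15,0],[0,0,10,0],[0,0,0,0]]]'

```text
clock: 3.1
eef_pos: [0.4609, -0.0051, 0.0763]
tool_rot: [0.982, -0.189, 0.003, -0.005]
ft_force: [-0.4, -0.0, -0.1]
grip_width: -0.0
```

```bash
python3 - <<'E'
from rel import *
rep((0,-80,60))
a=snap("top","pics/t1.png")["color"][230:340,220:350];b=snap("side","pics/s1.png")["color"][195:345,260:440]
b=cv2.resize(b,(540,450),interpolation=2);a=cv2.resize(a,(390,330),interpolation=2)
cv2.imwrite("pics/s1c.png",cv2.resize(b,(720,600))[:,:,::-1]);cv2.imwrite("pics/t1c.png",a[:,:,::-1])
E
```

```text
t 3.1 box [  2.9 -66.8  76.3] F [-0.36 -0.15 -0.13] w -0.0
tool x,z in box [ 1.     -0.      0.0043] [ 0.0043  0.011  -0.9999]
to goal, tool mm [-2.9 13.4 16.2]
```

View pics/s1c.png

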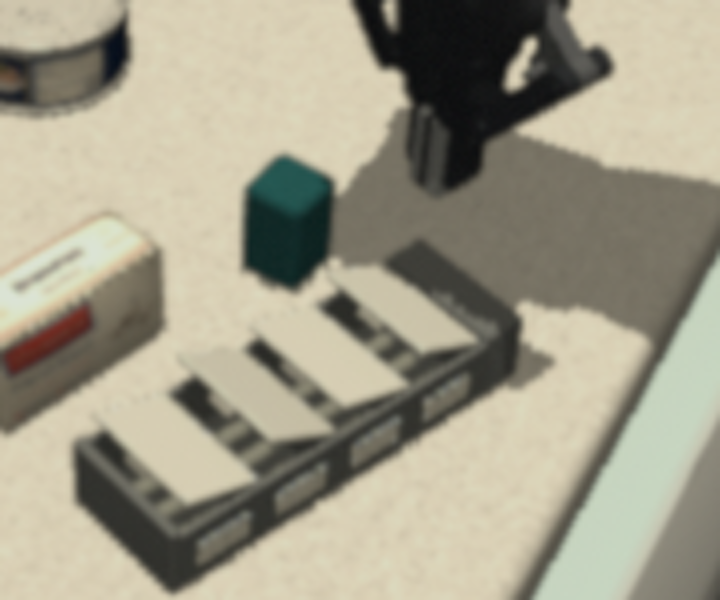

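```bash
python3 - <<'E'
from rel import *
s=load("side");t=load("top");rep((0,-80,60))
o=telemetry.get_obs();R=Ro.from_quat(o["tool_rot"])
tip=o["eef_pos"]+R.apply([0,0,.017])
print(proj(s,o["eef_pos"]),proj(s,tip),proj(t,tip), "ledge",proj(s,[.4533,-.0163,.037]))
E
```

```text
t 3.2 box [  4.  -66.5  77.7] F [0.68 0.06 0.55] w -0.0
tool x,z in box [1.0e+00 1.0e-04 6.7e-03] [ 0.0066  0.0119 -0.9999]
to goal, tool mm [-4.1 13.7 17.5]
[367.78057102 248.93035634] [366.74117655 256.92848234] [303.14482578 314.45291976] ledge [373.43714111 265.37019978]
```

View pics/t1c.png

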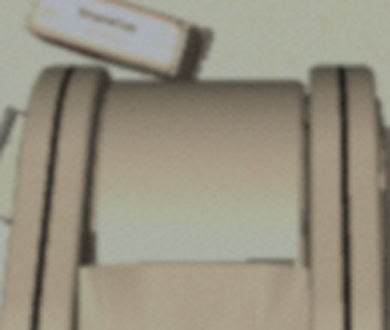

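The fingers appear about 15 px higher than the model predicts. I'll go back over the ledge and find its height by touch. Targets are relative to the measured pose, so small rows limit the force.

Call:
apply_moves --moves '[[[-1,4,0,0],[-1,4,0,0],[-1,4,0,0],[-1,3,2,0],[0,0,2,0],[0,0,2,0],[0,0,2,0],[0,0,0,0],[0,0,0,0],[0,0,0,0]]]'

```text
clock: 4.2
eef_pos: [0.4542, -0.0194, 0.0716]
tool_rot: [0.982, -0.19, 0.007, -0.006]
ft_force: [0.3, 0.0, 0.6]
grip_width: -0.0002
```

```bash
python3 - <<'E'
from rel import *
rep((0,-80,60))
s=snap("side","pics/s2.png");b=s["color"][205:285,310:430]
cv2.imwrite("pics/s2c.png",cv2.resize(b,(720,480),interpolation=2)[:,:,::-1])
o=telemetry.get_obs();R=Ro.from_quat(o["tool_rot"])
for d in(-.02,0,.017):print(d,proj(s,o["eef_pos"]+R.apply([0,0,d])))
E
```

```text
t 4.2 box [  1.9 -82.6  71.6] F [0.3  0.14 0.63] w -0.0002
tool x,z in box [ 0.9999 -0.002   0.012 ] [ 0.012   0.0137 -0.9998]
to goal, tool mm [-2.1 -2.4 11.6]
-0.02 [377.09184958 238.59231779]
0 [375.67636085 248.1242454 ]
0.017 [374.50053542 256.01307748]
```

View pics/s2c.png

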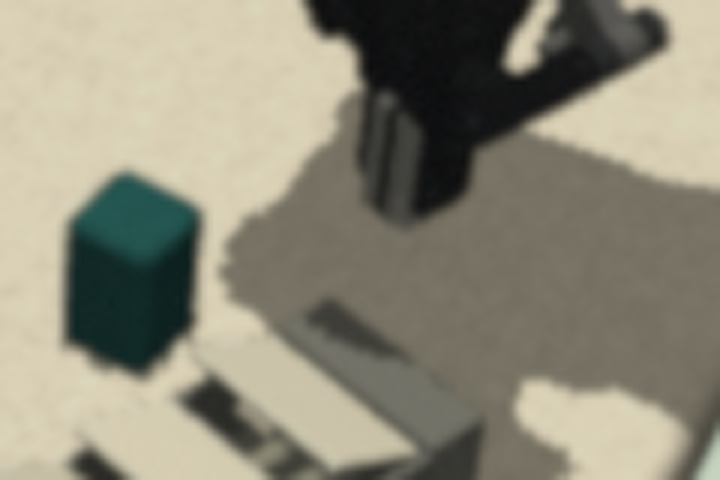

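Call:
apply_moves --moves '[[[0,0,2,0],[0,0,2,0],[0,0,2,0],[0,0,2,0],[0,0,2,0],[0,0,2,0],[0,0,2,0],[0,0,2,0],[0,0,0,0],[0,0,0,0]]]'

```text
clock: 5.25
eef_pos: [0.4544, -0.0191, 0.054]
tool_rot: [0.982, -0.189, 0.007, -0.006]
ft_force: [0.6, 0.7, 0.9]
grip_width: 0.0002
```

```bash
python3 - <<'E'
from rel import *
rep((0,-80,54))
s=load("side")
for z in(.0546,.07,.085,.1):
    w=at_z(s,(378,242.5),z);print(z,w.round(4),(Rb.inv().apply(w-P)*1e3).round(1))
E
```

```text
t 5.25 box [  2.1 -82.2  54. ] F [0.32 0.89 0.87] w 0.0002
tool x,z in box [ 0.9999 -0.0018  0.0117] [ 0.0117  0.0137 -0.9998]
to goal, tool mm [-2.1 -2.2  0. ]
0.0546 [ 0.4625 -0.0519  0.0546] [  21.7 -109.7   54.6]
0.07 [ 0.4569 -0.0352  0.07  ] [ 10.3 -96.3  70. ]
0.085 [ 0.4514 -0.019   0.085 ] [ -0.8 -83.2  85. ]
0.1 [ 0.446  -0.0028  0.1   ] [-11.8 -70.2 100. ]
```

No contact yet. The picture suggests the tip is higher than nominal, so I'll keep feeling downward.

Call:
apply_moves --moves '[[[-0.5,0,1.5,0],[0,0,1.5,0],[0,0,1.5,0],[0,0,1.5,0],[0,0,1.5,0],[0,0,1.5,0],[0,0,0,0],[0,0,0,0],[0,0,0,0],[0,0,0,0]]]'

```text
clock: 6.25
eef_pos: [0.4543, -0.0188, 0.0444]
tool_rot: [0.982, -0.189, 0.007, -0.006]
ft_force: [0.2, 1.1, -0.5]
grip_width: 0.0
```

```bash
python3 - <<'E'
from rel import *
rep((0,-80,54))
s=snap("side","pics/s3.png");b=s["color"][205:285,310:430]
cv2.imwrite("pics/s3c.png",cv2.resize(b,(720,480),interpolation=2)[:,:,::-1])
E
```

```text
t 6.25 box [  1.9 -82.   44.4] F [-0.24  1.12 -0.49] w 0.0
tool x,z in box [ 0.9999 -0.0017  0.0122] [ 0.0122  0.0139 -0.9998]
to goal, tool mm [-1.8 -2.1 -9.6]
```

View pics/s3c.png

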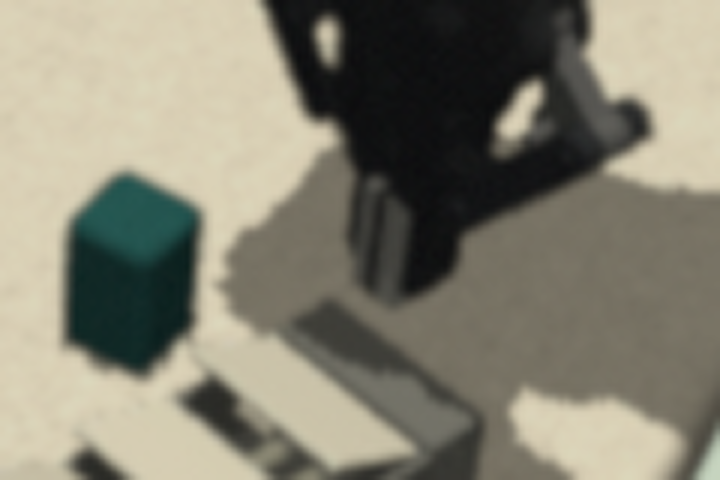

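Call:
apply_moves --moves '[[[0,0,2,0],[0,0,2,0],[0,0,2,0],[0,0,2,0],[0,0,2,0],[0,0,1,0],[0,0,1,0],[0,0,1,0],[0,0,1,0],[0,0,0,0]]]'

```text
clock: 7.3
eef_pos: [0.4545, -0.0187, 0.029]
tool_rot: [0.982, -0.189, 0.007, -0.006]
ft_force: [0.6, -0.6, -0.0]
grip_width: 0.0001
```

```bash
python3 - <<'E'
from rel import *
rep((0,-80,54))
s=snap("side","pics/s4.png");b=s["color"][205:285,310:430]
cv2.imwrite("pics/s4c.png",cv2.resize(b,(720,480),interpolation=2)[:,:,::-1])
E
```

```text
t 7.3 box [  2.  -81.8  29. ] F [ 0.73 -0.31 -0.04] w 0.0001
tool x,z in box [ 0.9999 -0.0017  0.012 ] [ 0.012   0.0137 -0.9998]
to goal, tool mm [ -1.7  -2.2 -25. ]
```

View pics/s4c.png

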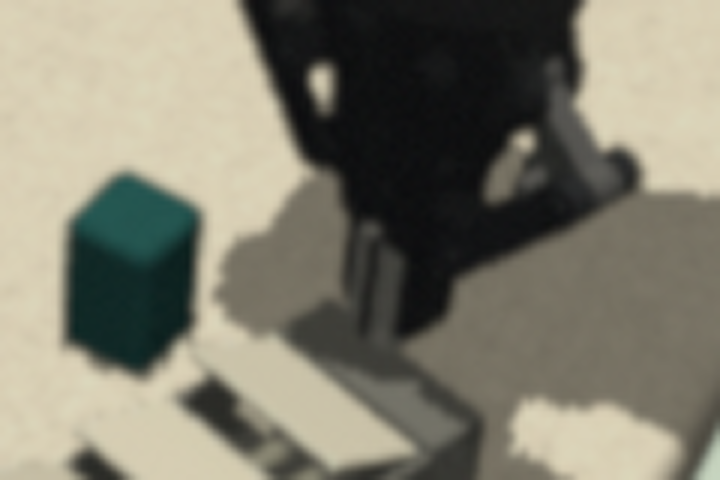

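```bash
python3 - <<'E'
from rel import *
s=load("side");t=load("top")
T=lambda x,y:at_z(t,(200+x/5,215+y/5),.037); S=lambda x,y:at_z(s,(240+x/5,225+y/5),.037)
tc=[T(607,442),T(120,257),T(55,422)]; sc=[S(625,150),S(198,403),S(320,517),S(750,248)]
print(np.round(tc,4));print(np.round(sc,4))
d=lambda a,b:round(np.linalg.norm(a-b)*1e3,1)
print(d(tc[0],tc[1]),d(tc[1],tc[2]),"side",d(sc[0],sc[1]),d(sc[1],sc[2]),d(sc[2],sc[3]),d(sc[3],sc[0]))
o=telemetry.get_obs();R=Ro.from_quat(o["tool_rot"])
for q in [(-14,-11,17),(14,-11,17),(-14,11,17)]:
  w=o["eef_pos"]+R.apply(np.array(q)/1e3);print(q,proj(s,w).round(1),((proj(s,w)-[310,205])*6).round())
print(o["joint_pos"].round(4),s["cx"],s["cy"],t["cx"],t["cy"]);print(np.round(s["camera_from_world"],3))
E
```

```text
[[ 0.4804 -0.0347  0.037 ]
 [ 0.5446  0.1276  0.037 ]
 [ 0.4897  0.1489  0.037 ]]
[[ 0.4753 -0.032   0.037 ]
 [ 0.5407  0.1319  0.037 ]
 [ 0.4878  0.1525  0.037 ]
 [ 0.4218 -0.0099  0.037 ]]
174.6 58.8 side 176.4 56.7 175.3 57.9
(-14, -11, 17) [372.9 282.9] [378. 467.]
(14, -11, 17) [361.  273.3] [306. 410.]
(-14, 11, 17) [382.5 277. ] [435. 432.]
[-0.0477  0.3132 -0.42    0.8217  0.0091  1.9042] 306.8036112149664 228.2749248730694 313.8608053629263 244.72022962215578
[[-0.878 -0.479  0.014  0.497]
 [-0.32   0.563 -0.762  0.242]
 [ 0.357 -0.673 -0.648  0.78 ]
 [ 0.     0.     0.     1.   ]]
```

```bash
python3 - <<'E'
import cv2,numpy as np
o=[]
for f in("s3","s4"):
    a=cv2.imread(f"pics/{f}.png")[235:277,357:395]; a=np.clip(a.astype(float)*1.6,0,255).astype(np.uint8)
    o.append(cv2.resize(a,None,fx=10,fy=10,interpolation=0))
cv2.imwrite("pics/z.png",np.hstack(o))
E
```

```text
(no output)
```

View pics/z.png

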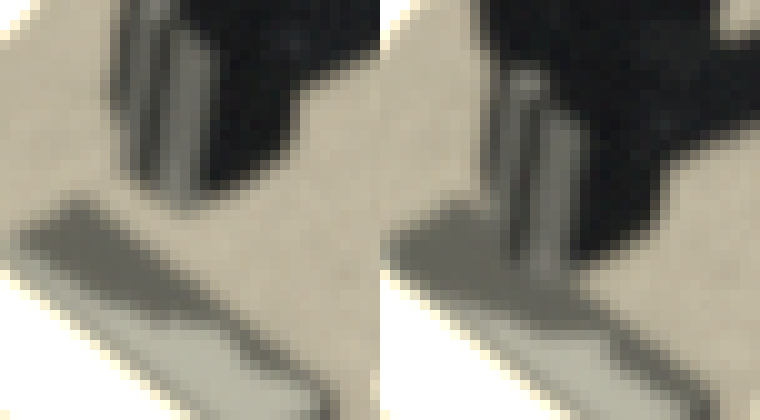

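The fingertip is drawn in front of the ledge, so it is above it and not yet touching. I'll keep feeling downward in small steps.

Call:
apply_moves --moves '[[[0,0,1.5,0],[0,0,1.5,0],[0,0,1.5,0],[0,0,1.5,0],[0,0,1,0],[0,0,1,0],[0,0,1,0],[0,0,1,0],[0,0,1,0],[0,0,0,0]]]'

```text
clock: 8.35
eef_pos: [0.4549, -0.0186, 0.0172]
tool_rot: [0.982, -0.189, 0.007, -0.006]
ft_force: [0.1, -0.7, 0.4]
grip_width: -0.0003
```

```bash
python3 - <<'E'
from rel import *
rep()
snap("side","pics/s5.png")
E
```

```text
t 8.35 box [  2.3 -81.6  17.2] F [ 0.4  -0.64  0.37] w -0.0003
tool x,z in box [ 0.9999 -0.0017  0.0123] [ 0.0124  0.0139 -0.9998]
```

Call:
apply_moves --moves '[[[0,0,1,0],[0,0,1,0],[0,0,1,0],[0,0,1,0],[0,0,1,0],[0,0,1,0],[0,0,0.5,0],[0,0,0.5,0],[0,0,0,0],[0,0,0,0]]]'

```text
clock: 9.4
eef_pos: [0.4552, -0.0187, 0.017]
tool_rot: [0.982, -0.189, 0.009, -0.006]
ft_force: [-1.0, -0.8, 2.3]
grip_width: 0.0
```

```bash
python3 - <<'E'
from rel import *
rep()
snap("side","pics/s6.png")
o=[]
for f in("s5","s6"):
    a=cv2.imread(f"pics/{f}.png")[235:285,350:390]; a=np.clip(a.astype(float)*1.6,0,255).astype(np.uint8)
    o.append(cv2.resize(a,None,fx=10,fy=10,interpolation=0))
cv2.imwrite("pics/z2.png",np.hstack(o))
E
```

```text
t 9.4 box [  2.6 -81.5  17. ] F [-0.62 -1.07  2.35] w 0.0
tool x,z in box [ 0.9999 -0.0018  0.0158] [ 0.0158  0.0149 -0.9998]
```

View pics/z2.png

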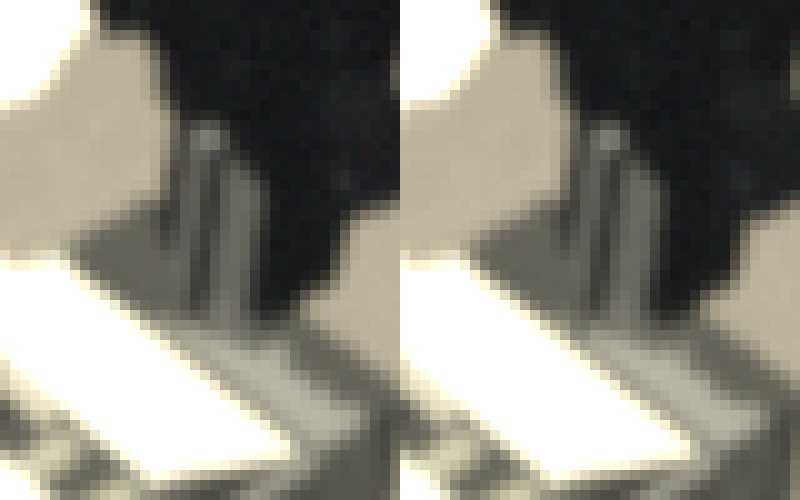

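```bash
python3 - <<'E'
from rel import *
s=load("side")
for z in(.0,.037):
  w=at_z(s,(372.5,267.5),z); print(z,w.round(4),(Rb.inv().apply(w-P)*1e3).round(1))
a=cv2.imread("pics/s1.png").astype(int);b=cv2.imread("pics/s6.png").astype(int)
# has the box moved? match front corner patch between first and latest picture
A=cv2.imread("pics/side0.png");B=cv2.imread("pics/s6.png")
m=cv2.matchTemplate(B[270:350,260:350],A[285:342,275:335],cv2.TM_CCOEFF_NORMED);print(cv2.minMaxLoc(m))
E
```

```text
0.0 [ 0.4651 -0.0476  0.    ] [  22.6 -104.7    0. ]
0.037 [ 0.4526 -0.0111  0.037 ] [ -2.6 -75.4  37. ]
(-0.22028079628944397, 0.9999061822891235, (18, 0), (15, 15))
```

The tips rest on the ledge at 2.3 N, and the box hasn't moved (template match 0.9999). The TCP reads 17 mm there, about 37 mm lower than nominal. I don't know why, so I'll take this contact as the reference height and start a slow stroke toward +y (tool -y).

Call:
apply_moves --moves '[[[-0.3,-3,0.2,0],[-0.3,-3,0.2,0],[-0.3,-3,0.2,0],[-0.3,-3,0.2,0],[-0.3,-3,0.2,0],[-0.3,-3,0.2,0],[-0.3,-3,0.2,0],[-0.3,-3,0.2,0],[-0.3,-3,0.2,0],[0,0,0,0]]]'

```text
clock: 10.45
eef_pos: [0.4649, 0.0035, 0.017]
tool_rot: [0.981, -0.191, 0.012, 0.001]
ft_force: [-1.5, -1.3, 4.4]
grip_width: -0.0002
```

```bash
python3 - <<'E'
from rel import *
rep()
snap("side","pics/s7.png")
a=cv2.imread("pics/s7.png")[225:345,240:400]; cv2.imwrite("pics/s7c.png",cv2.resize(a,None,fx=5,fy=5,interpolation=2))
A=cv2.imread("pics/side0.png");B=cv2.imread("pics/s7.png")
print(cv2.minMaxLoc(cv2.matchTemplate(B[270:350,260:350],A[285:342,275:335],cv2.TM_CCOEFF_NORMED))[1::2])
E
```

```text
t 10.45 box [  3.4 -57.3  17. ] F [-0.89 -1.72  4.36] w -0.0002
tool x,z in box [ 0.9997 -0.0054  0.0234] [ 0.0235  0.0027 -0.9997]
(0.9998849034309387, (15, 15))
```

View pics/s7c.png

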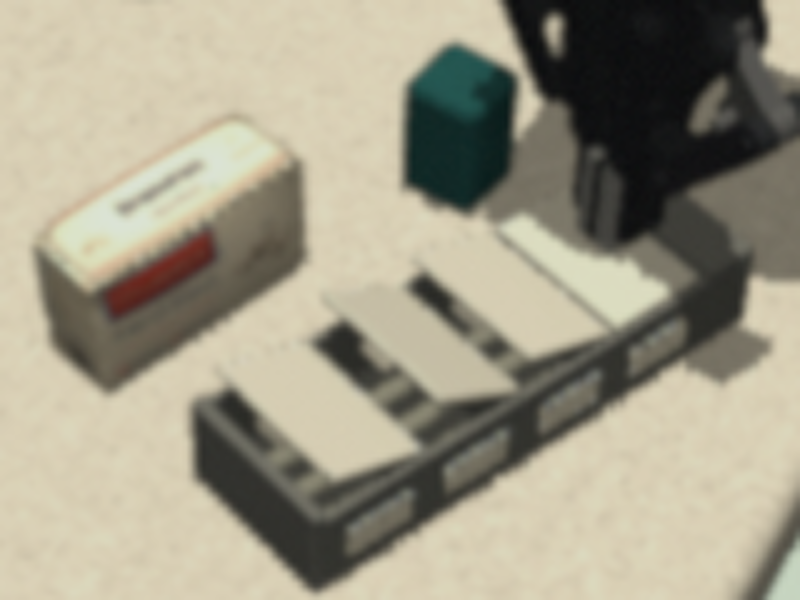

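Lid 1 is flush, lids 2-4 are still ajar and the box hasn't moved. The force is 4.4 N, so I carry on.

Call:
apply_moves --moves '[[[-0.4,-4,0.1,0],[-0.4,-4,0.1,0],[-0.4,-4,0.1,0],[-0.4,-4,0.1,0],[-0.4,-4,0.1,0],[-0.4,-4,0.1,0],[-0.4,-4,0.1,0],[-0.4,-4,0.1,0],[-0.4,-4,0.1,0],[0,0,0,0]]]'

```text
clock: 11.5
eef_pos: [0.4767, 0.037, 0.017]
tool_rot: [0.981, -0.193, 0.014, 0.004]
ft_force: [-0.8, -1.5, 3.1]
grip_width: -0.0001
```

```bash
cat > ck.py <<'E'
from rel import *
import sys
rep(); n=sys.argv[1]
snap("side",f"pics/{n}.png")
A=cv2.imread("pics/side0.png");B=cv2.imread(f"pics/{n}.png")
print("box",cv2.minMaxLoc(cv2.matchTemplate(B[285:350,260:350],A[300:342,275:335],cv2.TM_CCOEFF_NORMED))[1::2],"expect (15,15)")
D=np.abs(A.astype(int)-B).max(2)
def at(x,y): q=(int(240+x/5),int(225+y/5)); return D[q[1]-1:q[1]+2,q[0]-1:q[0]+2].mean().round(0)
# change at each raised lid edge's far/near corners (just inside lid)
for i,(f,m) in enumerate([((520,188),(628,286)),((425,260),(527,355)),((335,293),(440,398)),((230,375),(330,473))]): print("lid",i+1,"change",at(*f),at(*m))
E
python3 ck.py s8
```

```text
t 11.5 box [  2.  -21.8  17. ] F [-0.23 -1.69  3.13] w -0.0001
tool x,z in box [ 0.9996 -0.0082  0.0284] [ 0.0284 -0.0034 -0.9996]
box (0.9998617172241211, (15, 15)) expect (15,15)
lid 1 change 173.0 33.0
lid 2 change 49.0 90.0
lid 3 change 15.0 12.0
lid 4 change 14.0 11.0
```

Call:
apply_moves --moves '[[[-0.2,-4,0.1,0],[-0.2,-4,0.1,0],[-0.2,-4,0.1,0],[-0.2,-4,0.1,0],[-0.2,-4,0.1,0],[-0.2,-4,0.1,0],[-0.2,-4,0.1,0],[-0.2,-4,0.1,0],[-0.2,-4,0.1,0],[-0.2,-4,0.1,0]]]'

```text
clock: 12.55
eef_pos: [0.4884, 0.067, 0.0171]
tool_rot: [0.98, -0.196, 0.014, 0.014]
ft_force: [-1.8, -4.1, 5.1]
grip_width: 0.0
```

```bash
python3 ck.py s9
```

```text
t 12.55 box [ 1.7 10.4 17.1] F [-0.18 -4.45  5.1 ] w 0.0
tool x,z in box [ 0.9993 -0.0156  0.0331] [ 0.0327 -0.0222 -0.9992]
box (0.888722836971283, (15, 15)) expect (15,15)
lid 1 change 173.0 33.0
lid 2 change 122.0 28.0
lid 3 change 69.0 72.0
lid 4 change 16.0 14.0
```

Call:
apply_moves --moves '[[[-0.2,-4,0,-0.1],[-0.2,-4,0,-0.1],[-0.2,-4,0,-0.1],[-0.2,-4,0,-0.1],[-0.2,-4,0,-0.1],[-0.2,-4,0,-0.1],[-0.2,-4,0,-0.1],[-0.2,-4,0,-0.1],[-0.2,-4,0,-0.1],[-0.2,-4,0,-0.1]]]'

```text
clock: 13.6
eef_pos: [0.5004, 0.0994, 0.0171]
tool_rot: [0.981, -0.19, 0.014, 0.021]
ft_force: [-1.6, -3.2, 6.8]
grip_width: 0.0002
```

```bash
python3 ck.py s10
```

```text
t 13.6 box [ 0.9 44.9 17.1] F [-0.27 -3.59  6.78] w 0.0002
tool x,z in box [ 0.9994 -0.0033  0.0356] [ 0.0355 -0.0365 -0.9987]
box (0.7965238690376282, (14, 17)) expect (15,15)
lid 1 change 28.0 32.0
lid 2 change 173.0 28.0
lid 3 change 174.0 30.0
lid 4 change 32.0 54.0
```

Call:
apply_moves --moves '[[[-0.1,-4.5,-0.1,0],[-0.1,-4.5,-0.1,0],[-0.1,-4.5,-0.1,0],[-0.1,-4.5,-0.1,0],[-0.1,-4.5,-0.1,0],[-0.1,-4.5,-0.1,0],[-0.1,-4.5,-0.1,0],[-0.1,-4.5,-0.1,0],[-0.1,-4,-0.1,0],[0,0,0,0]]]'

```text
clock: 14.65
eef_pos: [0.5097, 0.125, 0.0173]
tool_rot: [0.98, -0.196, 0.013, 0.033]
ft_force: [-0.3, 2.6, 4.2]
grip_width: 0.0
```

```bash
python3 ck.py s11; python3 - <<'E'
import cv2
A=cv2.imread("pics/side0.png");B=cv2.imread("pics/s11.png")
print("ledge end",cv2.minMaxLoc(cv2.matchTemplate(B[240:310,345:405],A[250:300,370:395],cv2.TM_CCOEFF_NORMED))[1::2],"expect (25,10)")
E
```

```text
t 14.65 box [ 0.1 72.1 17.3] F [-1.27  2.29  4.21] w 0.0
tool x,z in box [ 0.9991 -0.0137  0.0391] [ 0.0382 -0.06   -0.9975]
box (0.5169143676757812, (15, 16)) expect (15,15)
lid 1 change 31.0 32.0
lid 2 change 71.0 28.0
lid 3 change 174.0 29.0
lid 4 change 62.0 46.0
ledge end (0.833468496799469, (25, 10)) expect (25,10)
```

Now I go a bit further along lid 4, to clear the 66 mm threshold by a margin.

Call:
apply_moves --moves '[[[0,-4,-0.2,0],[0,-4,-0.2,0],[0,-4,-0.2,0],[0,-3,-0.2,0],[0,0,0,0],[0,0,0,0],[0,0,0,0],[0,0,0,0],[0,0,0,0],[0,0,0,0]]]'

```text
clock: 15.7
eef_pos: [0.5146, 0.1381, 0.0172]
tool_rot: [0.98, -0.197, 0.013, 0.034]
ft_force: [-0.5, -2.1, 4.2]
grip_width: -0.0003
```

```bash
python3 ck.py s12
```

```text
t 15.7 box [-0.3 86.1 17.2] F [ 0.33 -2.16  4.23] w -0.0003
tool x,z in box [ 0.9991 -0.0155  0.0382] [ 0.0372 -0.0623 -0.9974]
box (0.48572686314582825, (15, 16)) expect (15,15)
lid 1 change 32.0 32.0
lid 2 change 20.0 28.0
lid 3 change 135.0 29.0
lid 4 change 144.0 45.0
```

The TCP reads y=86, still supported at the same height. I'll lift straight off.

Call:
apply_moves --moves '[[[0,0,-3,0],[0,0,-5,0],[0,0,-10,0],[0,0,-20,0],[0,0,-25,0],[0,0,-25,0],[0,0,-25,0],[0,0,-25,0],[0,0,-20,0],[0,0,0,0]]]'

```text
clock: 16.75
eef_pos: [0.5105, 0.1522, 0.1827]
tool_rot: [0.98, -0.196, 0.01, 0.032]
ft_force: [0.1, 0.6, 0.5]
grip_width: 0.0001
```

```bash
python3 ck.py s13; python3 - <<'E'
from rel import *
s=load("side");B=cv2.imread("pics/s13.png")
A=cv2.imread("pics/side0.png")
for nm,(y0,y1,x0,x1) in {"scourer":(230,270,318,346),"carton":(245,302,245,303),"tin":(175,225,240,298),"ledge":(250,300,370,395),"boxfront":(315,342,275,312)}.items():
    r=cv2.matchTemplate(B[y0-12:y1+12,x0-12:x1+12],A[y0:y1,x0:x1],cv2.TM_CCOEFF_NORMED);print(nm,cv2.minMaxLoc(r)[1::2],"expect (12,12)")
D=np.clip(B[225:345,240:400].astype(float)*1.3,0,255).astype(np.uint8);cv2.imwrite("pics/s13c.png",cv2.resize(D,None,fx=5,fy=5,interpolation=2))
E
```

```text
t 16.75 box [ -9.3  97.7 182.7] F [-0.1   0.61  0.49] w 0.0001
tool x,z in box [ 0.9994 -0.0135  0.0315] [ 0.0307 -0.0593 -0.9978]
box (0.6785411834716797, (15, 16)) expect (15,15)
lid 1 change 31.0 32.0
lid 2 change 66.0 28.0
lid 3 change 70.0 46.0
lid 4 change 63.0 46.0
scourer (0.9957576990127563, (12, 12)) expect (12,12)
carton (0.7729536294937134, (12, 12)) expect (12,12)
tin (0.3421396017074585, (12, 12)) expect (12,12)
ledge (0.8349774479866028, (12, 12)) expect (12,12)
boxfront (0.9008904099464417, (12, 12)) expect (12,12)
```

```bash
python3 - <<'E'
from rel import *
s=load("side");A=cv2.imread("pics/side0.png",0);B=cv2.imread("pics/s13.png",0)
ys=range(-90,96,4)
for x in(-15,10):
  for n,I in(("before",A),("after",B)):
    v=[]
    for y in ys:
        u=proj(s,P+Rb.apply(np.array([x,y,37])/1e3)); v.append(int(cv2.getRectSubPix(I,(1,1),tuple(map(float,u)))[0,0]))
    print(x,n,v)
E
```

```text
-15 before [182, 130, 105, 105, 105, 101, 110, 173, 180, 180, 180, 180, 127, 85, 87, 92, 161, 188, 189, 189, 190, 189, 185, 118, 88, 113, 171, 174, 175, 176, 173, 128, 95, 92, 97, 159, 188, 190, 189, 189, 189, 189, 144, 95, 96, 97, 50]
-15 after [199, 115, 63, 63, 63, 62, 74, 115, 122, 122, 122, 122, 123, 123, 123, 113, 105, 122, 123, 122, 122, 122, 122, 123, 122, 104, 118, 123, 122, 123, 129, 179, 215, 219, 196, 143, 136, 122, 123, 123, 123, 123, 125, 182, 145, 108, 57]
10 before [183, 124, 105, 105, 105, 101, 118, 177, 180, 180, 180, 179, 146, 106, 43, 59, 160, 189, 190, 190, 190, 190, 184, 114, 56, 104, 173, 174, 175, 175, 177, 149, 99, 39, 54, 159, 189, 189, 189, 189, 190, 190, 145, 67, 58, 94, 50]
10 after [200, 115, 70, 64, 63, 61, 75, 119, 123, 122, 122, 122, 122, 122, 122, 112, 105, 122, 123, 122, 123, 122, 123, 122, 120, 99, 118, 123, 123, 123, 122, 123, 122, 123, 111, 105, 122, 122, 122, 122, 123, 123, 122, 121, 80, 58, 44]
```

All four lids now show the same shade right up to their free edges. The wide dark gaps behind them have gone, so they are shut. The arm is clear, so I'm handing in.

```bash
python3 -c "
from h import *
print(workorder.job_done())"
```

```text
the job is handed in; nothing more can be done
None
```

I felt for the ledge with closed fingertips, then stroked once along the lids to the raised edge of the last without lifting off. After that I raised the arm clear and handed the job in at about 17 s. No verdict was reported.

**Lids:** In the last side picture, brightness along the row is the same on all four lids up to their free edges, and the wide dark gaps are gone. The last close-up could not be viewed because the 12-picture limit was reached, so this rests on pixel values. Lids 1, 2 and 3 went down in order. For lid 4, the picture taken while lid 3 was being pressed showed a change at its corners that could be shadow or an early press. I could not tell which.

**Forces and box:** Readings between moves stayed at or below about 7 N of press and 4.5 N of drag. The ledge end still matched its starting position in the image. The template at the other end was off by at most 1–2 pixels, and it includes lid 4, which moved.

**Bystanders:** The scourer and carton still matched their starting positions. The tin check was inconclusive (match 0.34), probably because the arm was in front of it. The mug was not checked. The arm went near neither.

**Disagreement:** The tips met the ledge at a TCP reading of z = 17 mm, where about 54 mm was expected, and the side camera also showed them higher than the reading. I did not explain this and used the touch as the height reference. At the end of the stroke the TCP read y = 86 mm in the box frame, against a needed 66 to 110 mm.

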